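# Check a food mill's bearing bush with a plug gauge

## Task

Check the bush in the food mill's bearing block for wear with the double-ended plug gauge: slide the longer, thinner go end into the bore until its collar is fully home against the block's face, draw it out again, then put the shorter, thicker no-go end into the round recess and push it against the bush for a second, lightly but firmly (about 10 N), to confirm that it refuses to enter. Finally lay the gauge back in its wooden rest, either way round, and let go. Feel your way: never force the gauge against the block with more than about 2.5 kg (25 N), and leave the other things on the worktop where they are.

Things in the scene. Friction and masses are not known exactly. Their poses are not given: they have to be found in the camera images.
- plug_gauge: Loose steel double-ended plug gauge, 140 mm long, about 0.28 kg, lying level along its own y in the wooden rest, axis 65 mm above the worktop. Origin: handle's middle, on the axis. Handle: dark hexagon bar 24 mm across flats, y = -40 to +40 mm, flats facing its own -x and +x, z up: grip it across x from above. Round collars 36 mm across, 4 mm thick, at both ends of the handle (y to +-44 mm).
- go_tip (a point): Centre of the end face of the go plug, 80 mm from the gauge's origin along its +y. The go plug is the longer, thinner one: 23 mm in diameter, 36 mm long (y = 44 to 80 mm), its tip edge bevelled 1 mm. It has 1.5 mm of play in the bush's bore in all.
- go_shoulder (a point): Centre of the collar face from which the go plug springs, 44 mm from the gauge's origin along its +y; it meets the block's face when the go end is fully home (the tip then stands 6 mm out of the far mouth).
- nogo_tip (a point): Centre of the end face of the no-go plug, 60 mm from the gauge's origin along its -y. The no-go plug is the shorter, thicker one: 27.5 mm in diameter, 16 mm long (y = -44 to -60 mm), tip edge almost sharp. It drops into the recess (3 mm of play in all) but is 3 mm too thick for the bush's bore.
- bearing_block: Aluminium bearing block bolted to the worktop. Foot 126 mm (x) by 46 mm (y), bolt heads to 18 mm up. On it a head, 64 mm wide (x), 30 mm thick (y), top 95 mm up plus a 6 mm grease cap, with a level bore right through along y, open on both faces, axis 65 mm up. The head is locked on a dovetail up to 9 mm to either side of the foot's middle along x: look or feel for it. Origin: centre of the foot's underside.
- gauge_rest: Wooden rest fixed to the worktop: base 70 mm (x) by 110 mm (y), 10 mm high; two uprights 8 mm thick, 56 mm wide, centred 33 mm either side of its middle along its own y, with 120-degree V notches open upward, lowest point 51 mm, shoulders 64 mm up. The handle lies in both notches along y, collars outside the uprights, 3 mm of play along y either way. Origin: centre of its underside.
- rest_seat (a point): Where the gauge's origin belongs in the rest: 65 mm above the centre of the rest's underside.
- spoon_rest: black oval spoon rest lying flat, 160x90x12 mm, a bystander to be left alone. Origin: centre of its underside.
- keys: bunch of keys lying flat, 110x121x8 mm, a bystander to be left alone. Origin: centre of its underside.
- turmeric_jar: small round spice jar with a white cap, 45x45x83 mm, a bystander to be left alone. Origin: centre of its underside.
- heart_mug: mug, 106x73x88 mm, a bystander to be left alone. Origin: centre of its underside.
- salt_shaker: salt shaker, 44x44x90 mm, a bystander to be left alone. Origin: centre of its underside.
- pepper_mill: wooden pepper mill, 58x58x170 mm, a bystander to be left alone. Origin: centre of its underside.
- block_middle (a point): 65 mm above the foot's centre: middle of the bore along y and in height, but along the block's x the bore lies -9 to +9 mm from here, different each time. From each face (y = +-15 mm) a round recess 30.5 mm wide goes 6 mm in; from its floor (y = +-9 mm) the bush's bore, 24.5 mm wide, runs through. Both sides are alike: go end from one side, no-go end from the other needs no turning round.
Things that resemble listed ones, but are neither listed nor needed, are in the scene too. What is shaped like the plug_gauge but orange is not meant.

How it is judged:
By the outcome, as a careful person would: the job done as asked, in the order asked, and still so for the second after the job is handed in, with the robot touching nothing.
It also fails if it takes over 72 s, if anything falls off the work surface, if the arm or the gripper's body presses on something with over 40 N, if the wrist force passes 120 N, or if a joint passes its speed limit or range.

## Robot

A 6-joint arm with a two-finger parallel gripper is mounted at the origin on a cart in front of the work surface, level with it; the furniture and walls round the work are solid. World frame = base frame: x ahead of the robot, y to its left, z up, the work surface at z = 0. Lengths are in m, angles in degrees, forces in N, time in s.
With the tool pointing down it reaches from about 0.425 to 0.95 m from the base axis. Payload 3.5 kg.
Tool frame: the origin (TCP) lies midway between the tips of the shut fingers; the grasp point (between the pads) lies 19 mm behind it; z points along the fingers, y is the line along which they close (so a half turn about z gives the same grasp; the last joint's range is limited). The gripper opens to 85 mm and grips with 20 to 120 N. Pads are 22 mm wide; open, the fingers measure 114 mm over their backs; the gripper's body (76 mm by 85 mm) begins 54 mm behind the grasp point. The pads swing forward as they close: fully open they stand 13 mm farther back than shut.
Start: joints at [63.656, 16.404, 90.338, -0, 73.258, -8.594], TCP at [0.206, 0.643, 0.204] pointing down, gripper open.
Joint ranges: [-158.93, 158.93], [-51.34, 127.21], [12.03, 142.37], [-87.48, 267.48], [13.55, 161.25], [-162.69, 162.69]. Speed limits (degrees/s): [159.86, 159.86, 180, 180, 180, 180].

## Interface

Orientations are given as a 3x3 rotation matrix whose columns are the frame's x, y, z axes.
In Python, from bench import ctrl gives the robot as it stands. The module is installed in compiled form; this text tells all that it offers.
- The arm moves only by the tool send_rows, never from a script. Its argument "commands" is a list that holds one entry, the list of rows, each a list of 6 numbers: the shift along the world's x, y, z in mm, then the turn, a rotation vector about the world's x, y, z in degrees. In form: [[[dx, dy, dz, ax, ay, az], ...]]. A call has 1 to 12 rows; each row shifts and turns the commanded pose from where the row before left it; what a row does not reach is not made up. A row lasts 1/8 s, in which the tool goes at most 62.5 mm and 10.7 degrees, less where a joint would pass 70% of its speed; a pose out of reach is approached as far as the arm can. A call with a gripper value outside its range is refused whole. "claw" is the opening, from 0 (shut) to 1 (fully open), set as the call begins (left out, the last holds). The fingers move at their own pace and stop on an object; the grip force is fixed at half the most. Time passes only in rows, so rows that do not move let the fingers close. It gives the time, the measured TCP pose, the force, the opening and the grip force at its end, in the units of the state.
- ctrl.state(): the state, without advancing time (a new reading comes with each control period).
- ctrl.snapshot(name): name is "side" or "top"; returns (picture, depth): 384x512x3 uint8, red, green, blue; 384x512 float32, m along the optical axis (not along the pixel's ray), 0 where there is no reading.
- ctrl.camera_info(name): a dict with "fx", "fy", "cx", "cy" (pixels), "k1" (the pictures are not rectified: a ray, as slopes to the right and down, at radius r is drawn at 1 + k1 r^2 times it, then the intrinsics apply), "position" and "rotation" of the camera in the world. Camera axes: x right, y down, z forward; pixel columns grow to the right and rows downward; lengths in m; the calibration is good to about 2 mm. A picture is of the moment at which its call begins. camera_info takes no time and is no camera call.
- ctrl.finish_job(): hands the job in; it is judged then, once.
The state is a dict: "t": time; "joint_pos": joint angles; "dq": joint speeds; "effort": joint torques, N m; "ee_pos": TCP position; "ee_rot": TCP orientation; "force": force on the tool from outside, world axes, zero at the start; "torque": the same for the moment, N m; "gripper_width": finger opening in m; "gripper_force": force on a finger pad.
Only numpy, scipy, OpenCV 4.12 (cv2) and the standard library are available. Lean on these libraries where they do the work, as an engineer would, in place of code of your own. Each camera call takes 0.05 s, during which the arm holds its last target. There are 200 camera calls.

## Working session

There is one attempt and no reset: what is moved stays moved. The work goes in short steps, Python scripts to look and compute and a tool call to move; the robot and the scene stay as the last step left them, time stands still between calls to the robot, and variables do not carry over. Pictures are saved under pics/ and viewed, at most 10 in all, crops included, and the job is handed in when it is done.

Besides the shell and the picture viewer there is one more tool, called by a JSON object that holds its "fn" and its "kwargs", one argument or row to a line. send_rows: Moves the arm, as the interface text tells. Its arguments: {"type":"object","properties":{"commands":{"type":"array","items":{"type":"array","items":{"type":"array","items":{"type":"number"}}}},"claw":{"type":"number"}},"required":["commands"]}

```bash
mkdir -p pics; cat > h.py <<'E'
import numpy as np, cv2
from bench import ctrl
def cloud(name):
    im,d=ctrl.snapshot(name); c=ctrl.camera_info(name)
    h,w=d.shape; u,v=np.meshgrid(np.arange(w),np.arange(h))
    K=np.array([[c['fx'],0,c['cx']],[0,c['fy'],c['cy']],[0,0,1.]])
    p=cv2.undistortPoints(np.stack([u,v],-1).reshape(-1,1,2).astype(np.float64),K,np.array([c['k1'],0,0,0.])).reshape(h,w,2)
    P=np.dstack([p*d[...,None],d])@np.array(c['rotation']).T+np.array(c['position'])
    P[d==0]=np.nan
    return im,d,P
E
python3 - <<'E'
from h import *
for n in('top','side'):
    im,d,P=cloud(n); np.savez(n+'.npz',im=im,P=P)
    print(n,{k:np.round(v,4).tolist() for k,v in ctrl.camera_info(n).items()})
    cv2.imwrite(f'pics/{n}0.png',cv2.resize(im[...,::-1],(800,600)))
s=ctrl.state();print({k:np.round(v,3).tolist() for k,v in s.items()})
E
```

```text
top {'fx': 389.8433, 'fy': 389.8433, 'cx': 259.2532, 'cy': 187.789, 'k1': 0.0102, 'position': [0.4939, 0.1151, 0.9322], 'rotation': [[-0.0232, -0.9982, 0.0557], [-0.9996, 0.0239, 0.0121], [-0.0134, -0.0554, -0.9984]]}
side {'fx': 459.2205, 'fy': 459.2205, 'cx': 252.7283, 'cy': 196.7023, 'k1': -0.098, 'position': [-0.0338, -0.717, 0.7514], 'rotation': [[0.8309, -0.2905, 0.4746], [-0.5561, -0.4644, 0.6893], [0.0202, -0.8367, -0.5473]]}
{'t': 0.1, 'joint_pos': [63.655, 16.451, 90.414, -0.001, 73.26, -8.593], 'dq': [0.093, -0.109, -0.193, -0.019, -0.012, 0.084], 'effort': [0.0, -40.729, -29.37, -0.0, 0.003, 0.0], 'ee_pos': [0.205, 0.642, 0.202], 'ee_rot': [[-0.952, 0.305, -0.001], [0.305, 0.952, -0.002], [0.0, -0.002, -1.0]], 'force': [-0.744, 0.373, -0.045], 'torque': [0.014, 0.0, -0.013], 'gripper_force': 0.0, 'gripper_width': 0.085}
```

View pics/top0.png

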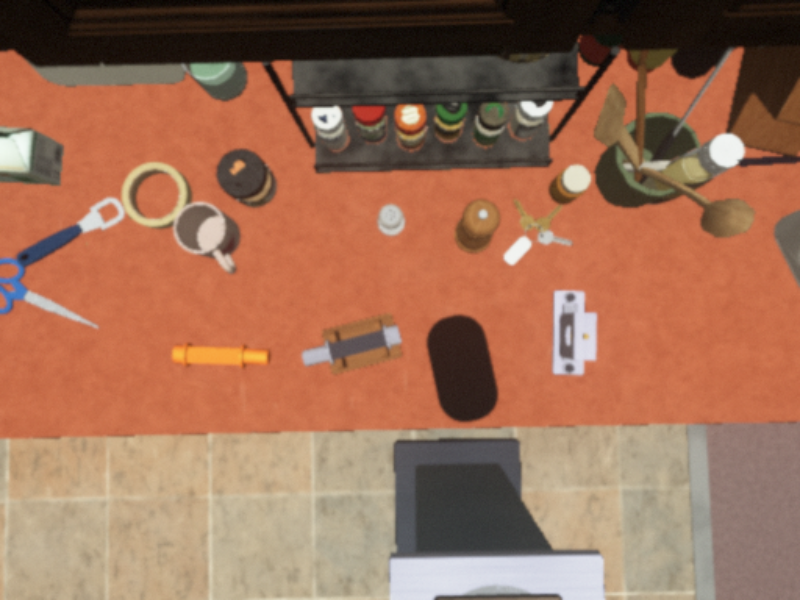

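View pics/side0.png

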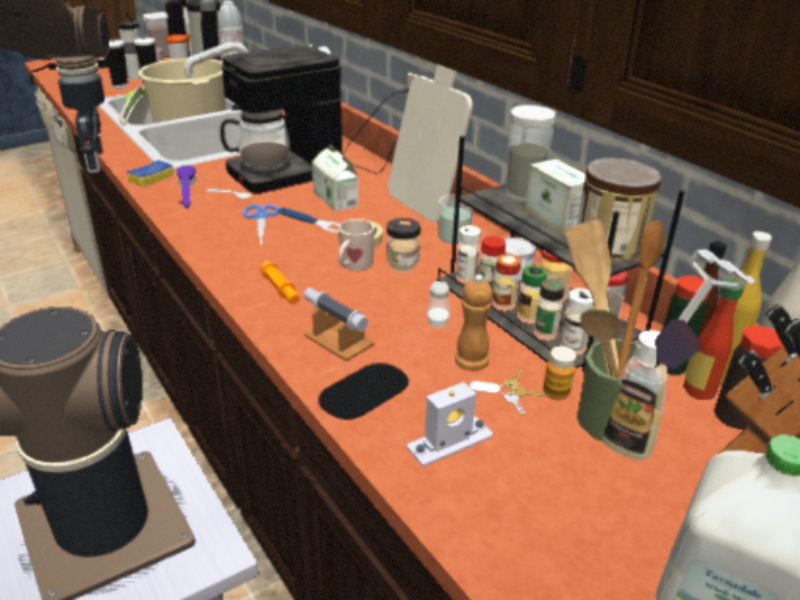

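The top view (800x600) shows these candidates:
- Steel gauge with a dark handle in the wooden rest at (355,345). The thin go plug points left (world +y) at (303,355), and the thick no-go end is at (395,335).
- Orange look-alike at (220,355), rejected because it is orange.
- Bearing block at (575,333), with its bore roughly along world y.

Next I'll measure the gauge and block, with one close crop as a check.

```bash
cat > m.py <<'E'
from h import *
t=np.load('top.npz');s=np.load('side.npz')
def box(a,x0,x1,y0,y1,z0,z1):
    P=a['P'];return np.nan_to_num((P[...,0]>x0)&(P[...,0]<x1)&(P[...,1]>y0)&(P[...,1]<y1)&(P[...,2]>z0)&(P[...,2]<z1)).astype(bool)
def at(a,u,v): return np.round(a['P'][int(v*.64),int(u*.64)],4)
for n,u,v in[('gauge',355,345),('goend',308,355),('nogo',394,335),('block',586,335),('foot',568,360),('table',520,350),('rest',330,370)]: print(n,at(t,u,v))
def rect(m,a,lab):
    p=a['P'][m]; r=cv2.minAreaRect((p[:,:2]*1000).astype(np.float32)); print(lab,m.sum(),'ctr',np.round(r[0],1),'size',np.round(r[1],1),'ang',round(r[2],2),'z',np.round(np.percentile(p[:,2],[5,50,95]),4)); return p
g=at(t,355,345);b=at(t,586,335)
for a,l in((t,'top'),(s,'side')):
    p=rect(box(a,g[0]-.09,g[0]+.09,g[1]-.1,g[1]+.1,.068,.09),a,l+' gauge')
    c=p[:,:2].mean(0);w,V=np.linalg.eigh(np.cov((p[:,:2]-c).T)); print(' mean',c,'dir',V[:,1],np.degrees(np.arctan2(V[0,1],V[1,1])), 'ext',np.percentile((p[:,:2]-c)@V[:,1],[0,1,99,100]))
    rect(box(a,g[0]-.1,g[0]+.1,g[1]-.1,g[1]+.1,.004,.018),a,l+' restbase')
    rect(box(a,b[0]-.09,b[0]+.09,b[1]-.06,b[1]+.06,.085,.098),a,l+' head top')
    rect(box(a,b[0]-.09,b[0]+.09,b[1]-.06,b[1]+.06,.005,.022),a,l+' foot')
    rect(box(a,b[0]-.09,b[0]+.09,b[1]-.06,b[1]+.06,.03,.098),a,l+' head all')
im=np.vstack([cv2.resize(t['im'][190:250,180:400],(800,218),interpolation=2),cv2.resize(s['im'][170:300,190:330],(400,371),interpolation=2).repeat(1,0) if 0 else np.pad(cv2.resize(s['im'][235:300,250:320],(400,371),interpolation=2),((0,0),(0,400),(0,0)))])
im[218:,400:]=cv2.resize(s['im'][175:240,185:255],(400,371),interpolation=2)
cv2.imwrite('pics/crop1.png',im[...,::-1])
E
python3 m.py
```

```text
gauge [0.4728 0.1976 0.0778]
goend [0.4589 0.2639 0.0757]
nogo [0.4846 0.1427 0.0756]
block [ 0.4789 -0.1189  0.1   ]
foot [ 0.4405 -0.1143  0.0115]
table [ 0.4556 -0.0446 -0.0009]
rest [0.4339 0.2435 0.0033]
top gauge 695 ctr [470.6 203.4] size [ 32.6 139.6] ang 13.36 z [0.0705 0.0751 0.0801]
 mean [0.47096738 0.20084257] dir [-0.2304888   0.97307498] -13.32585126859422 ext [-0.06723731 -0.06607449  0.07035531  0.0723929 ]
top restbase 704 ctr [442.2 197.7] size [142.4 178.9] ang 4.93 z [0.0063 0.0095 0.0122]
top head top 451 ctr [ 477.6 -118.3] size [31.4 62.7] ang 87.62 z [0.0915 0.0947 0.0969]
top foot 604 ctr [ 481.9 -118. ] size [ 45.6 125.2] ang 87.37 z [0.0066 0.0101 0.0183]
top head all 638 ctr [ 477.8 -117.9] size [32.2 63.9] ang 87.5 z [0.0396 0.0938 0.0967]
side gauge 333 ctr [468.6 201.3] size [ 34.1 145.9] ang 12.46 z [0.0692 0.0764 0.082 ]
 mean [0.46640725 0.19189664] dir [-0.23280281  0.97252396] -13.462141134181493 ext [-0.0642741  -0.06157551  0.07625911  0.08155938]
side restbase 493 ctr [474.2 198.7] size [194.3 197. ] ang 88.93 z [0.0043 0.0107 0.0151]
side head top 332 ctr [ 476.1 -121. ] size [34.5 67.8] ang 87.77 z [0.0864 0.0958 0.0976]
side foot 560 ctr [ 478.5 -110. ] size [184.2  93.3] ang 7.86 z [0.006  0.0112 0.0199]
side head all 900 ctr [ 475.8 -121.4] size [35.1 68.2] ang 87.23 z [0.0337 0.071  0.0973]
```

View pics/crop1.png

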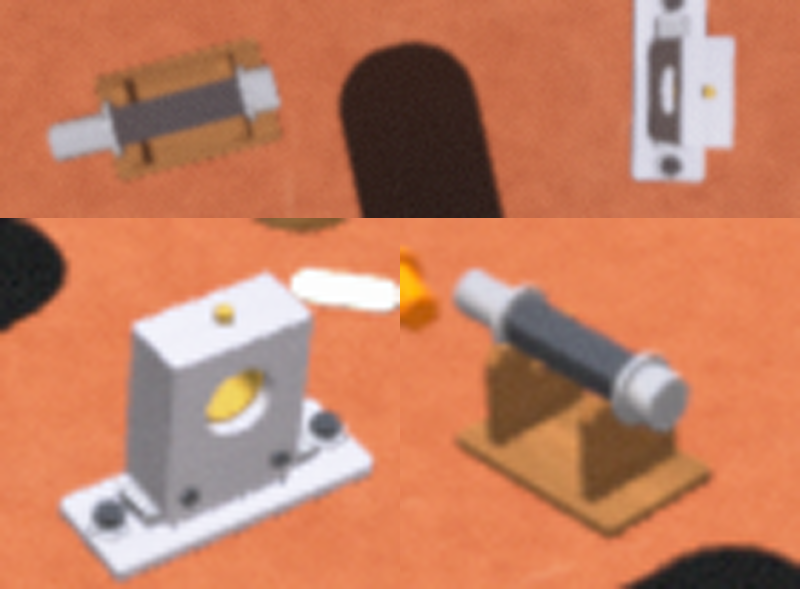

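The crop confirms the choice: steel gauge, dark handle, thin go plug towards world +y. The block's head sits off-centre on its foot, and its bush is visible.

- **Gauge:** origin about (472.5, 193.3), axis 13.4° from +y.
- **Bore:** axis about -2.5° from +y, centre about (477.5, -118.3). Sizes and heights match the description.

Moving above the gauge.

{"fn": "send_rows", "kwargs": {
  "commands": [
    [[22.2, -37.5, 0, 0, 0, -4.91], [22.2, -37.5, 0, 0, 0, -4.91], [22.2, -37.5, 0, 0, 0, -4.91], [22.2, -37.5, 0, 0, 0, -4.91], [22.2, -37.5, 0, 0, 0, -4.91], [22.2, -37.5, 0, 0, 0, -4.91], [22.2, -37.5, 0, 0, 0, -4.91], [22.2, -37.5, 0, 0, 0, -4.91], [22.2, -37.5, 0, 0, 0, -4.91], [22.2, -37.5, 0, 0, 0, -4.91], [22.2, -37.5, 0, 0, 0, -4.91], [22.2, -37.5, 0, 0, 0, -4.91]]
  ],
  "claw": 1
}}

```text
t: 1.6
ee_pos: [0.4724, 0.1915, 0.2031]
ee_rot: [[-0.228, 0.974, -0.001], [0.974, 0.228, -0.0], [0.0, -0.001, -1.0]]
force: [0.3, -0.3, -0.4]
gripper_width: 0.0854
gripper_force: 0.0
```

{"fn": "send_rows", "kwargs": {
  "commands": [
    [[0, 0, -20, 0, 0, 0], [0, 0, -30, 0, 0, 0], [0, 0, -20, 0, 0, 0], [0, 0, 0, 0, 0, 0], [0, 0, 0, 0, 0, 0]]
  ]
}}

```text
t: 2.22
ee_pos: [0.4726, 0.193, 0.1343]
ee_rot: [[-0.231, 0.973, 0.001], [0.973, 0.231, 0.0], [-0.0, 0.001, -1.0]]
force: [0.2, -0.2, -0.2]
gripper_width: 0.0855
gripper_force: 0.0
```

{"fn": "send_rows", "kwargs": {
  "commands": [
    [[0, 0, -15, 0, 0, 0], [0, 0, -20, 0, 0, 0], [0, 0, -20, 0, 0, 0], [0, 0, -18, 0, 0, 0], [0, 0, -10, 0, 0, 0], [0, 0, -5, 0, 0, 0], [0, 0, 0, 0, 0, 0]]
  ]
}}

```text
t: 3.1
ee_pos: [0.4723, 0.1929, 0.0455]
ee_rot: [[-0.231, 0.973, 0.0], [0.973, 0.231, 0.0], [-0.0, 0.0, -1.0]]
force: [0.1, 0.6, 0.5]
gripper_width: 0.0855
gripper_force: 0.0
```

{"fn": "send_rows", "kwargs": {
  "commands": [
    [[0, 0, 0, 0, 0, 0], [0, 0, 0, 0, 0, 0], [0, 0, 0, 0, 0, 0], [0, 0, 0, 0, 0, 0], [0, 0, 0, 0, 0, 0], [0, 0, 0, 0, 0, 0], [0, 0, 0, 0, 0, 0], [0, 0, 0, 0, 0, 0]]
  ],
  "claw": 0
}}

```text
t: 4.1
ee_pos: [0.4729, 0.193, 0.0501]
ee_rot: [[-0.231, 0.973, -0.001], [0.973, 0.231, -0.001], [-0.0, -0.001, -1.0]]
force: [-10.0, -2.7, 22.5]
gripper_width: 0.0006
gripper_force: 21.7
```

```bash
python3 - <<'E'
from h import *
im,d,P=cloud('side');im2,_,_=cloud('top')
o=np.hstack([cv2.resize(im[150:250,170:270],(400,400),interpolation=2),cv2.resize(im2[180:260,180:280],(400,400),interpolation=2)])
cv2.imwrite('pics/g1.png',o[...,::-1]); print(ctrl.state()['gripper_width'])
E
```

```text
0.0003939296610971243
```

View pics/g1.png

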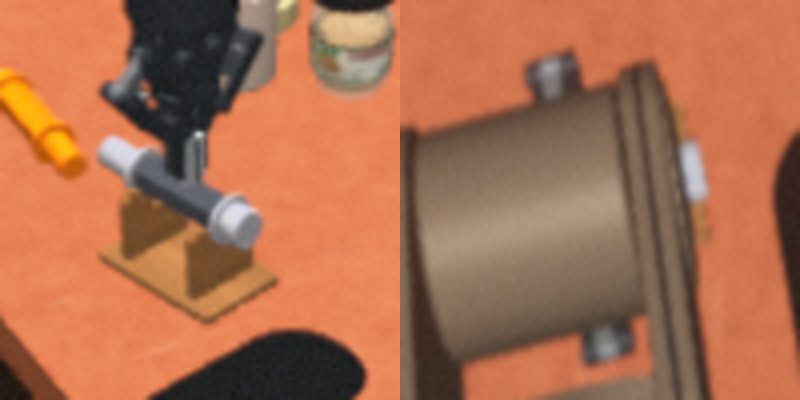

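The near side of the handle looks unobstructed, and the shut fingers appear above or behind it. I'll measure where the gauge is now.

```bash
python3 - <<'E'
from h import *
im,d,P=cloud('side'); s=np.load('side.npz')
# profile of the handle: project on gauge frame
ax=np.array([-.231,.973]);nx=np.array([.973,.231]);o=np.array([.4725,.193])
for lab,Q,I in(('old',s['P'],s['im']),('new',P,im)):
    q=Q[...,:2]-o;y=q@ax;x=q@nx;z=Q[...,2]
    for y0,y1 in((-.06,-.048),(-.044,-.041),(-.03,-.015),(-.008,.008),(.015,.03),(.05,.08)):
        m=(y>y0)&(y<y1)&(abs(x)<.06)&(z>.035)&(z<.16)
        if m.sum():
            print(lab,y0,m.sum(),'x',np.round(np.percentile(x[m],[2,50,98])*1e3,1),'z',np.round(np.percentile(z[m],[2,50,98])*1e3,1))
    print()
E
```

```text
old -0.06 53 x [-15.7  -6.3   9.7] z [53.7 72.8 81.1]
old -0.044 15 x [-19.5 -12.3  11.5] z [52.2 73.1 83.8]
old -0.03 48 x [-28.3 -11.1   6.3] z [53.9 73.9 82. ]
old -0.008 46 x [-14.9  -9.6   7.2] z [60.7 74.6 80.4]
old 0.015 89 x [-29.8 -11.8   9.2] z [36.3 60.3 79.6]
old 0.05 59 x [-13.9  -9.7   1.8] z [61.1 74.  80.2]

new -0.06 50 x [-15.9  -7.    8.6] z [54.9 73.3 79.9]
new -0.044 22 x [-19.6 -10.6  12.8] z [56.  76.2 83.7]
new -0.03 101 x [-29.   -9.4  15.5] z [ 45.1 126.3 158.8]
new -0.008 153 x [-49.3 -12.5  41.1] z [ 63.5 110.5 156.8]
new 0.015 91 x [-30.  -12.8   2.4] z [35.4 56.2 92.9]
new 0.05 63 x [-14.1  -7.6   4.5] z [62.  74.1 79.3]
```

```bash
python3 - <<'E'
from h import *
im,d,P=cloud('side')
ax=np.array([-.231,.973]);nx=np.array([.973,.231]);o=np.array([.4725,.193])
q=P[...,:2]-o;y=q@ax*1e3;x=q@nx*1e3;z=P[...,2]*1e3
np.set_printoptions(linewidth=200)
for v in range(184,204):
    print(v,' '.join(f'{x[v,u]:.0f},{y[v,u]:.0f},{z[v,u]:.0f}' for u in range(206,226)))
cv2.imwrite('pics/g2.png',cv2.resize(im[160:220,185:245],(600,600),interpolation=cv2.INTER_CUBIC)[...,::-1])
E
```

```text
184 95,148,5 102,151,1 105,150,-0 -35,-13,132 -32,-14,131 -28,-13,129 -26,-14,129 nan,nan,nan -13,-8,120 -13,-11,121 -9,-11,120 -6,-12,119 -3,-13,118 1,-12,116 5,-12,114 12,-8,109 136,119,-0 135,115,2 134,109,5 141,111,1
185 96,149,1 100,149,-1 102,147,-1 100,140,3 -33,-14,129 -27,-12,125 -13,0,113 -14,-5,116 -13,-8,117 -8,-6,114 -7,-9,115 -6,-11,115 -3,-12,114 2,-11,112 5,-11,110 13,-6,105 128,111,3 133,112,1 133,108,2 132,102,5
186 93,147,-1 94,142,1 92,136,5 nan,nan,nan 101,136,0 -17,0,112 -10,4,108 -14,-5,113 -13,-8,114 -9,-7,112 -8,-9,112 -6,-12,113 -1,-10,109 2,-10,108 6,-10,107 12,-8,103 125,108,2 127,105,3 130,105,1 132,102,1
187 2,42,82 6,43,80 7,39,81 11,39,79 95,130,2 -14,4,106 -11,3,105 -14,-4,110 -17,-12,114 -10,-8,109 -9,-11,110 -4,-9,107 -1,-10,106 1,-12,106 2,-14,107 13,-7,99 121,104,2 124,103,1 126,101,1 130,101,-1
188 2,42,79 3,40,79 7,40,78 11,40,76 14,39,75 -12,6,101 -15,-1,105 -14,-5,107 -11,-5,106 -9,-7,105 -8,-10,106 -6,-11,106 -4,-13,106 1,-11,103 3,-13,103 12,-8,97 119,102,0 119,98,2 120,94,3 125,94,1
189 -2,37,80 0,36,79 4,36,78 7,36,76 17,42,69 -13,5,99 -14
[... 2181 characters left out ...]
6,73 -11,-19,74 -10,-22,75 -10,-26,77 -9,-29,77 -5,-29,76 -3,-30,76 -5,-36,79 -8,-43,84
201 -8,32,45 -6,31,45 -5,28,46 -1,28,44 3,29,42 -11,9,58 -12,3,61 -15,-3,65 -14,-7,66 -12,-9,66 -12,-13,68 -12,-16,70 -11,-20,71 -13,-25,75 -13,-29,77 -10,-30,75 -9,-33,77 -5,-33,75 -7,-39,78 -11,-46,84
202 -12,29,45 -5,32,41 -4,30,41 -3,27,42 3,29,38 6,28,37 11,29,34 -13,-1,60 -13,-5,62 -15,-11,66 -13,-13,65 -12,-16,66 -12,-20,69 -13,-25,71 -11,-27,71 -11,-31,73 -11,-35,75 -14,-42,80 -12,-44,80 -10,-46,80
203 -8,33,39 -9,28,41 -4,29,38 2,32,34 4,30,34 6,28,34 12,30,30 13,27,31 19,30,27 -14,-11,62 -13,-13,62 -13,-17,65 -10,-18,63 -10,-22,66 -14,-30,71 -12,-31,70 -13,-37,74 -16,-43,78 -11,-42,75 -10,-45,76
```

View pics/g2.png

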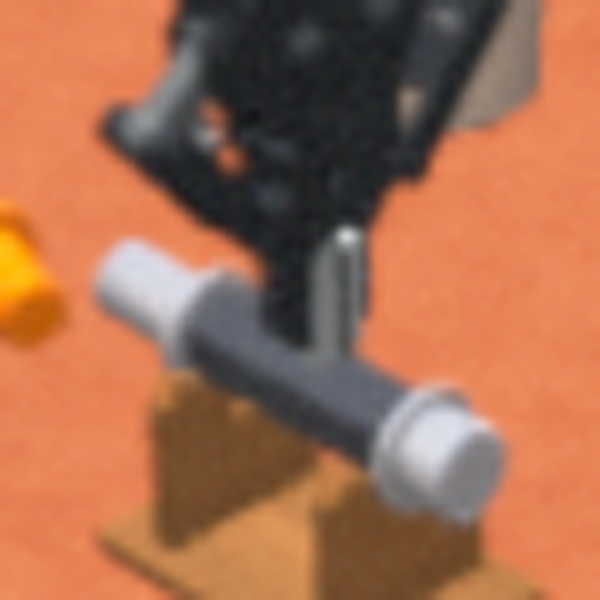

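The depth image puts the shut finger tips on top of the handle at z≈79, while the TCP reads 50, and the gauge hasn't moved. I'll lift straight up and measure the real tip height against the reported TCP.

{"fn": "send_rows", "kwargs": {
  "commands": [
    [[0, 0, 10, 0, 0, 0], [0, 0, 20, 0, 0, 0], [0, 0, 20, 0, 0, 0], [0, 0, 10, 0, 0, 0], [0, 0, 0, 0, 0, 0], [0, 0, 0, 0, 0, 0]]
  ]
}}

```text
t: 5.05
ee_pos: [0.4715, 0.1927, 0.1046]
ee_rot: [[-0.231, 0.973, -0.002], [0.973, 0.231, -0.0], [0.0, -0.002, -1.0]]
force: [0.2, -0.3, -0.3]
gripper_width: 0.0003
gripper_force: 0.0
```

```bash
python3 - <<'E'
from h import *
im,d,P=cloud('side');s=ctrl.state()
print(s['ee_pos'],s['force'],s['gripper_width'],s['joint_pos'])
ax=np.array([-.231,.973]);nx=np.array([.973,.231]);o=np.array([.4725,.193])
q=P[...,:2]-o;y=q@ax*1e3;x=q@nx*1e3;z=P[...,2]*1e3
m=(abs(y)<14)&(abs(x)<18)&(z>84)&(z<200)
print('tip',np.percentile(z[m],[0,1,5,10]))
m=(abs(y)<14)&(abs(x)<18)&(z>40)&(z<84);print('handle',m.sum(),np.percentile(z[m],[5,50,95,100]))
cv2.imwrite('pics/g3.png',cv2.resize(im[120:220,170:270],(600,600),interpolation=cv2.INTER_CUBIC)[...,::-1])
E
```

```text
[0.47139538 0.192713   0.1044473 ] [ 0.429087   -1.14273985 -0.14949315] -0.0001764353719871168 [ 1.08069003e+01  1.63569304e+00  1.18067697e+02  2.07287457e-03
  6.04090419e+01 -2.52071129e+00]
tip [133.41519283 134.96148216 139.8519084  142.88177365]
handle 81 [61.12757992 73.7752376  79.93140753 81.47424639]
```

View pics/g3.png

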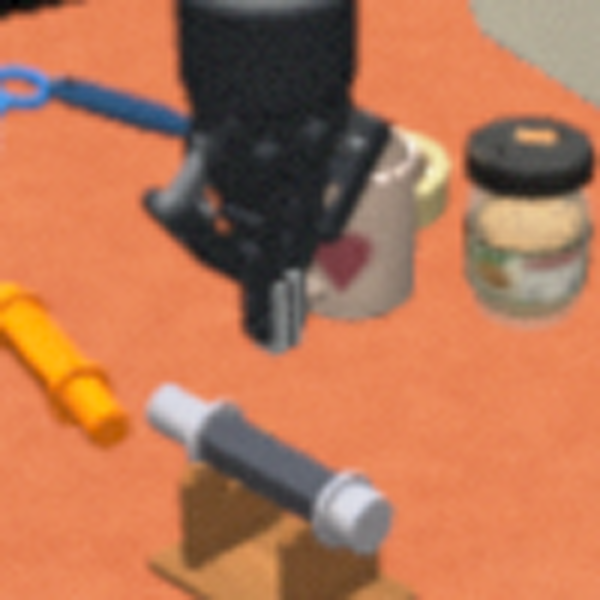

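The tips are really about 29 mm above the reported TCP (tip at 133.5 against 104.5 reported). They are centred laterally, and the gauge is undisturbed. I'll correct for that: the grasp needs a reported z of about 17 mm.

{"fn": "send_rows", "kwargs": {
  "commands": [
    [[0, 0, 0, 0, 0, 0], [0, 0, 0, 0, 0, 0], [0, 0, 0, 0, 0, 0], [0, 0, 0, 0, 0, 0], [0, 0, 0, 0, 0, 0], [0, 0, 0, 0, 0, 0], [0, 0, 0, 0, 0, 0]]
  ],
  "claw": 1
}}

```text
t: 5.98
ee_pos: [0.4722, 0.1929, 0.1056]
ee_rot: [[-0.231, 0.973, 0.0], [0.973, 0.231, 0.0], [-0.0, 0.0, -1.0]]
force: [0.7, 0.1, 0.2]
gripper_width: 0.0853
gripper_force: 0.0
```

{"fn": "send_rows", "kwargs": {
  "commands": [
    [[0, 0, -10, 0, 0, 0], [0, 0, -15, 0, 0, 0], [0, 0, -15, 0, 0, 0], [0, 0, -15, 0, 0, 0], [0, 0, -10, 0, 0, 0], [0, 0, -6, 0, 0, 0], [0, 0, 0, 0, 0, 0]]
  ]
}}

```text
t: 6.85
ee_pos: [0.472, 0.1928, 0.0341]
ee_rot: [[-0.231, 0.973, -0.001], [0.973, 0.231, -0.0], [0.0, -0.001, -1.0]]
force: [-0.1, 0.3, 0.8]
gripper_width: 0.0857
gripper_force: 0.0
```

{"fn": "send_rows", "kwargs": {
  "commands": [
    [[0, 0, -5, 0, 0, 0], [0, 0, -5, 0, 0, 0], [0, 0, -4, 0, 0, 0], [0, 0, -2, 0, 0, 0], [0, 0, 0, 0, 0, 0]]
  ]
}}

```text
t: 7.48
ee_pos: [0.472, 0.1928, 0.0183]
ee_rot: [[-0.231, 0.973, -0.0], [0.973, 0.231, -0.0], [0.0, -0.0, -1.0]]
force: [1.9, -0.2, 0.4]
gripper_width: 0.0852
gripper_force: 0.0
```

```bash
python3 - <<'E'
from h import *
im,d,P=cloud('side');s=ctrl.state()
print(s['ee_pos'],s['force'],s['gripper_width'])
cv2.imwrite('pics/g4.png',cv2.resize(im[130:230,170:270],(600,600),interpolation=cv2.INTER_CUBIC)[...,::-1])
E
```

```text
[0.47216468 0.19285867 0.01851003] [ 0.23170729 -0.0394035  -0.70295784] 0.0851528960731905
```

View pics/g4.png

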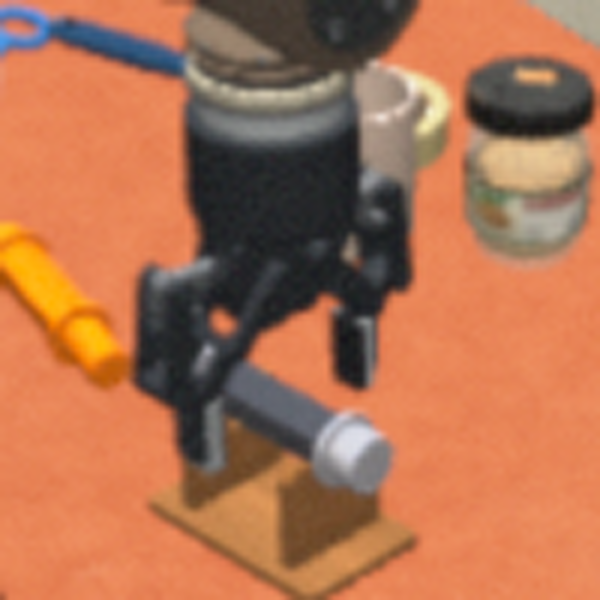

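Now the open fingers straddle the handle, one on each side, well down and clear of the uprights. Closing.

{"fn": "send_rows", "kwargs": {
  "commands": [
    [[0, 0, 0, 0, 0, 0], [0, 0, 0, 0, 0, 0], [0, 0, 0, 0, 0, 0], [0, 0, 0, 0, 0, 0], [0, 0, 0, 0, 0, 0], [0, 0, 0, 0, 0, 0], [0, 0, 0, 0, 0, 0]]
  ],
  "claw": 0
}}

```text
t: 8.4
ee_pos: [0.4724, 0.1929, 0.0188]
ee_rot: [[-0.231, 0.973, 0.0], [0.973, 0.231, 0.0], [-0.0, 0.0, -1.0]]
force: [-0.6, 0.2, 3.6]
gripper_width: 0.0231
gripper_force: 59.4
```

{"fn": "send_rows", "kwargs": {
  "commands": [
    [[0, 0, 5, 0, 0, 0], [0, 0, 15, 0, 0, 0], [0, 0, 25, 0, 0, 0], [0, 0, 25, 0, 0, 0], [0, 0, 20, 0, 0, 0], [0, 0, 10, 0, 0, 0], [0, 0, 0, 0, 0, 0], [0, 0, 0, 0, 0, 0]]
  ]
}}

```text
t: 9.4
ee_pos: [0.4713, 0.1927, 0.1175]
ee_rot: [[-0.231, 0.973, -0.002], [0.973, 0.231, -0.0], [0.0, -0.002, -1.0]]
force: [-0.4, -0.5, -2.3]
gripper_width: 0.0231
gripper_force: 59.0
```

```bash
cat > hand.py <<'E'
from h import *
def axisfit(name,z0=None):
    im,d,P=cloud(name);s=ctrl.state();e=np.array(s['ee_pos']);R=np.array(s['ee_rot'])
    gy=R[:,0]; gx=R[:,1]
    q=P-e;y=q@gy;x=q@gx;z=P[...,2]-e[2]
    out=[]
    for n,y0,y1,r in(('go',.05,.075,11.5),('nogo',-.056,-.048,13.75),('h+',.018,.036,0),('h-',-.036,-.018,0)):
        m=(y>y0)&(y<y1)&(abs(x)<.025)&(z>.015)&(z<.075)
        pr=np.percentile
        print(name,n,m.sum(),'x',np.round(pr(x[m],[3,50,97])*1e3,1),'z rel TCP',np.round(pr(z[m],[3,50,97])*1e3,1)) if m.sum() else print(n,'none')
    m=(abs(x)<.025)&(z>.02)&(z<.075)&(abs(y)<.12)
    print(' y ext',np.round(np.percentile(y[m],[0,.5,1,99,99.5,100])*1e3,1))
    print('ee',e,'F',np.round(s['force'],1),'w',s['gripper_width'])
    return im,P
if __name__=='__main__':
    axisfit('side');im,_=axisfit('top')
E
python3 hand.py
```

```text
side go 32 x [-13.5 -10.9  -7. ] z rel TCP [42.8 50.9 57.8]
side nogo 27 x [-16.  -11.8   4.1] z rel TCP [41.4 56.2 62. ]
side h+ 12 x [-14.3 -12.8 -12. ] z rel TCP [41.  45.  50.4]
side h- 55 x [-14.8 -10.3   7.3] z rel TCP [42.8 56.  61.6]
 y ext [-63.6 -63.  -62.2  75.9  76.4  79.2]
ee [0.47128785 0.19270108 0.11732726] F [-0.3  0.1 -2.4] w 0.023171435597703016
go none
top nogo 46 x [-12.   -0.1  13. ] z rel TCP [49.1 57.3 59.8]
h+ none
h- none
 y ext [-59.2 -59.2 -59.2 -49.7 -49.6 -49.5]
ee [0.47135922 0.19272307 0.1173596 ] F [-0.3 -0.5 -2.3] w 0.022785491610982152
```

Gripped. The gauge is centred with its axis 46.2 mm above the reported TCP, and the tips are where they should be. Next I carry it over to the -y side of the block and yaw it onto the bore line.

{"fn": "send_rows", "kwargs": {
  "commands": [
    [[0, -18, 0, 0, 0, -1.32], [0, -36, 0, 0, 0, -1.32], [0, -40, 0, 0, 0, -1.32], [0, -40, 0, 0, 0, -1.32], [0, -40, 0, 0, 0, -1.32], [0, -40, 0, 0, 0, -1.32], [0, -40, 0, 0, 0, -1.32], [0, -40, 0, 0, 0, -1.32], [0, -40, 0, 0, 0, -1.32], [0, -40, 0, 0, 0, -1.32], [0, -37, 0, 0, 0, -1.32], [0, -20, 0, 0, 0, -1.32]]
  ]
}}

```text
t: 11.0
ee_pos: [0.4713, -0.2403, 0.1182]
ee_rot: [[0.048, 0.999, -0.001], [0.999, -0.048, 0.0], [0.0, -0.001, -1.0]]
force: [0.1, -0.1, -2.2]
gripper_width: 0.0227
gripper_force: 59.0
```

{"fn": "send_rows", "kwargs": {
  "commands": [
    [[0, 0, -10, 0, 0, 0], [0, 0, -20, 0, 0, 0], [0, 0, -25, 0, 0, 0], [0, 0, -25, 0, 0, 0], [0, 0, -14, 0, 0, 0], [0, 0, -5, 0, 0, 0], [0, 0, 0, 0, 0, 0], [0, 0, 0, 0, 0, 0]]
  ]
}}

```text
t: 12.0
ee_pos: [0.4729, -0.2386, 0.0206]
ee_rot: [[0.044, 0.999, 0.002], [0.999, -0.044, -0.001], [-0.001, 0.002, -1.0]]
force: [0.4, 0.7, -2.4]
gripper_width: 0.023
gripper_force: 59.0
```

```bash
cat > al.py <<'E'
from hand import *
im,P=axisfit('side'); T,_,Q=cloud('top')
def rect(P,x0,x1,y0,y1,z0,z1,l):
    m=(P[...,0]>x0)&(P[...,0]<x1)&(P[...,1]>y0)&(P[...,1]<y1)&(P[...,2]>z0)&(P[...,2]<z1)
    r=cv2.minAreaRect((P[m][:,:2]*1e3).astype(np.float32)); print(l,m.sum(),np.round(r[0],1),np.round(r[1],1),round(r[2],2))
rect(Q,.43,.53,-.15,-.08,.085,.098,'top head')
rect(P,.43,.53,-.15,-.08,.085,.098,'side head')
# bush (yellow) & near face in the side picture
m=(P[...,1]<-.115)&(P[...,1]>-.14)&(P[...,2]>.03)&(P[...,2]<.09)&(abs(P[...,0]-.478)<.036)
s=ctrl.state();print(np.round(s['ee_pos'],4),np.round(s['ee_rot'],4).tolist(),np.round(s['torque'],2))
cv2.imwrite('pics/al.png',np.hstack([cv2.resize(im[225:305,245:325],(400,400),interpolation=2),cv2.resize(T[170:250,330:430],(400,400),interpolation=2)])[...,::-1])
E
python3 al.py
```

```text
side go 23 x [-7.5 -2.8  6.3] z rel TCP [55.4 57.9 59.6]
side nogo 47 x [-15.1  -8.1   6.1] z rel TCP [41.7 58.  62.1]
side h+ 1 x [-4.7 -4.7 -4.7] z rel TCP [60.7 60.7 60.7]
side h- 105 x [-12.7  -7.   10.2] z rel TCP [44.  57.2 62.4]
 y ext [-62.9 -61.9 -61.7 116.2 118.1 119.9]
ee [ 0.47288208 -0.2386374   0.02058612] F [-0.9  0.1 -2.8] w 0.02319936657398376
top head 444 [ 477.7 -118.2] [30.8 62.9] 87.33
side head 335 [ 475.9 -121.5] [33.4 66.9] 86.24
[ 0.4728 -0.2386  0.0205] [[0.0438, 0.999, 0.0015], [0.999, -0.0438, -0.0012], [-0.0011, 0.0016, -1.0]] [-0.03 -0.01  0.03]
```

View pics/al.png

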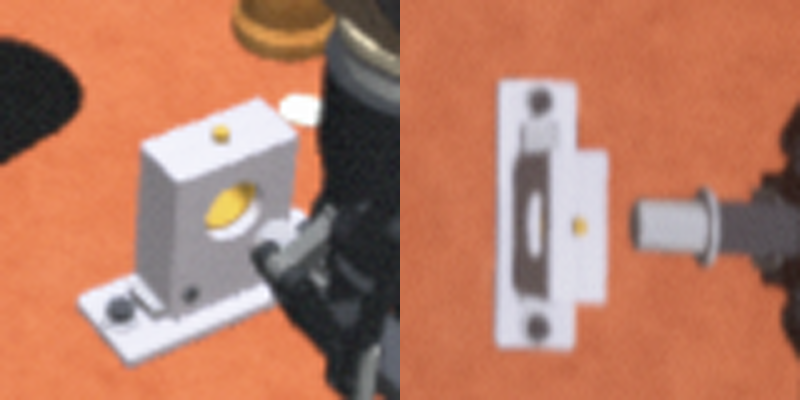

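The top crop shows the go plug on the head's centreline, with the grease cap at row 226 and the plug's axis at about row 225. I'll trim by -0.4 mm in x and -1.7 mm in z, then approach the recess.

{"fn": "send_rows", "kwargs": {
  "commands": [
    [[-0.4, 0, -1.7, 0, 0, 0], [0.2, 4, 0, 0, 0, 0], [0.3, 6, 0, 0, 0, 0], [0.3, 6, 0, 0, 0, 0], [0.2, 4, 0, 0, 0, 0], [0.2, 4, 0, 0, 0, 0], [0.1, 2, 0, 0, 0, 0], [0.1, 2, 0, 0, 0, 0], [0, 0, 0, 0, 0, 0], [0, 0, 0, 0, 0, 0]]
  ]
}}

```text
t: 13.35
ee_pos: [0.4732, -0.2102, 0.0178]
ee_rot: [[0.044, 0.999, 0.0], [0.999, -0.044, -0.0], [-0.0, 0.0, -1.0]]
force: [-0.2, 0.2, -2.4]
gripper_width: 0.0228
gripper_force: 59.0
```

{"fn": "send_rows", "kwargs": {
  "commands": [
    [[0, 1, 0, 0, 0, 0], [0.1, 1, 0, 0, 0, 0], [0, 1, 0, 0, 0, 0], [0.1, 1, 0, 0, 0, 0], [0, 0, 0, 0, 0, 0]]
  ]
}}

```text
t: 13.98
ee_pos: [0.4734, -0.206, 0.0178]
ee_rot: [[0.044, 0.999, -0.0], [0.999, -0.044, 0.0], [0.0, -0.0, -1.0]]
force: [-0.7, -0.1, -1.9]
gripper_width: 0.0227
gripper_force: 59.0
```

{"fn": "send_rows", "kwargs": {
  "commands": [
    [[0.2, 0, 0.9, 0, 0, 0], [0, 1, 0, 0, 0, 0], [0.1, 1, 0, 0, 0, 0], [0, 1, 0, 0, 0, 0], [0.1, 1, 0, 0, 0, 0], [0, 0, 0, 0, 0, 0], [0, 0, 0, 0, 0, 0]]
  ]
}}

```text
t: 14.85
ee_pos: [0.4738, -0.2021, 0.0187]
ee_rot: [[0.044, 0.999, -0.0], [0.999, -0.044, -0.0], [-0.0, -0.0, -1.0]]
force: [-0.1, 0.3, -1.9]
gripper_width: 0.023
gripper_force: 59.0
```

No contact, and the tip is past the recess floor, so it's in the bore. Continuing.

{"fn": "send_rows", "kwargs": {
  "commands": [
    [[0.1, 2, 0, 0, 0, 0], [0.1, 2, 0, 0, 0, 0], [0.1, 2, 0, 0, 0, 0], [0.1, 2, 0, 0, 0, 0], [0.1, 2, 0, 0, 0, 0], [0, 0, 0, 0, 0, 0]]
  ]
}}

```text
t: 15.6
ee_pos: [0.4742, -0.1919, 0.0187]
ee_rot: [[0.044, 0.999, -0.0], [0.999, -0.044, 0.0], [0.0, -0.0, -1.0]]
force: [0.7, -0.1, -1.8]
gripper_width: 0.023
gripper_force: 59.0
```

{"fn": "send_rows", "kwargs": {
  "commands": [
    [[0.1, 2, 0, 0, 0, 0], [0.1, 2, 0, 0, 0, 0], [0.1, 2, 0, 0, 0, 0], [0.1, 2, 0, 0, 0, 0], [0.1, 2, 0, 0, 0, 0], [0, 0, 0, 0, 0, 0]]
  ]
}}

```text
t: 16.35
ee_pos: [0.4747, -0.182, 0.0187]
ee_rot: [[0.044, 0.999, -0.0], [0.999, -0.044, 0.0], [0.0, -0.0, -1.0]]
force: [0.0, 0.0, -2.1]
gripper_width: 0.0233
gripper_force: 59.0
```

{"fn": "send_rows", "kwargs": {
  "commands": [
    [[0.1, 1, 0, 0, 0, 0], [0, 1, 0, 0, 0, 0], [0.1, 1, 0, 0, 0, 0], [0, 1, 0, 0, 0, 0], [0, 0.5, 0, 0, 0, 0], [0, 0.5, 0, 0, 0, 0], [0, 0, 0, 0, 0, 0]]
  ]
}}

```text
t: 17.23
ee_pos: [0.475, -0.1789, 0.0189]
ee_rot: [[0.043, 0.999, 0.0], [0.999, -0.043, -0.003], [-0.003, 0.001, -1.0]]
force: [-0.9, -5.5, -4.4]
gripper_width: 0.023
gripper_force: 58.9
```

{"fn": "send_rows", "kwargs": {
  "commands": [
    [[0, 0.5, 0, 0, 0, 0], [0, 0.5, 0, 0, 0, 0], [0, 0.5, 0, 0, 0, 0], [0, 0, 0, 0, 0, 0], [0, 0, 0, 0, 0, 0]]
  ]
}}

```text
t: 17.85
ee_pos: [0.4751, -0.179, 0.0191]
ee_rot: [[0.042, 0.999, 0.001], [0.999, -0.042, -0.007], [-0.007, 0.001, -1.0]]
force: [-2.4, -11.3, -5.7]
gripper_width: 0.0231
gripper_force: 58.9
```

```bash
python3 - <<'E'
from h import *
s=ctrl.state();print(np.round(s['ee_pos'],4),np.round(s['force'],1),np.round(s['torque'],2))
im,_,P=cloud('side');T,_,Q=cloud('top')
m=(abs(Q[...,0]-.482)<.02)&(Q[...,1]>-.1025)&(Q[...,1]<-.07)&(Q[...,2]>.05)&(Q[...,2]<.085)
print('tip beyond far face: n',m.sum(), np.round([Q[m][:,1].max(),np.median(Q[m][:,2]),Q[m][:,2].max()],4) if m.sum() else '')
cv2.imwrite('pics/home.png',np.hstack([cv2.resize(im[225:305,245:325],(400,400),interpolation=2),cv2.resize(T[190:230,345:395],(400,400),interpolation=2)])[...,::-1])
E
```

```text
[ 0.4751 -0.179   0.0191] [ -2.4 -11.3  -5.7] [-1.76  0.37  0.01]
tip beyond far face: n 45 [-0.0971  0.0714  0.0817]
```

View pics/home.png

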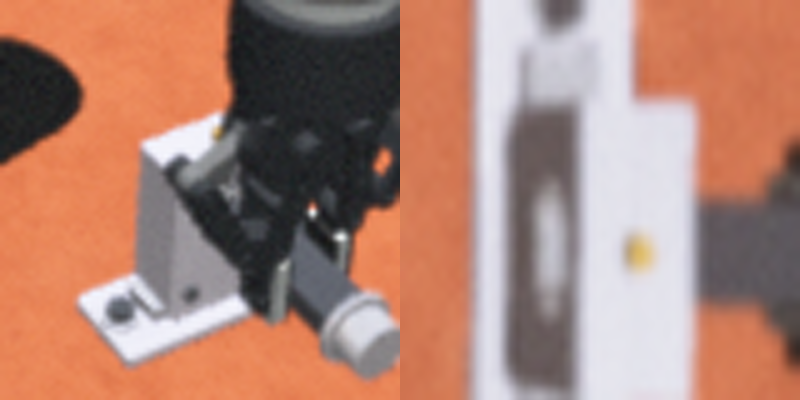

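At home the handle butts against the head's edge in the top crop, at about x=698, and the tip shows beyond the far mouth. The stop is hard: 1.5 mm more command gave no travel. I'll level the slight 0.4° pitch to seat the collar flush, then draw out.

{"fn": "send_rows", "kwargs": {
  "commands": [
    [[0, 0.3, 0, 0.4, 0, 0], [0, 0.3, 0, 0, 0, 0], [0, 0, 0, 0, 0, 0], [0, 0, 0, 0, 0, 0]]
  ]
}}

```text
t: 18.45
ee_pos: [0.4751, -0.1786, 0.0189]
ee_rot: [[0.042, 0.999, 0.001], [0.999, -0.042, -0.0], [-0.0, 0.001, -1.0]]
force: [-2.0, -12.0, -5.9]
gripper_width: 0.0228
gripper_force: 59.0
```

{"fn": "send_rows", "kwargs": {
  "commands": [
    [[0, -2, 0, -0.4, 0, 0], [0, -2, 0, 0, 0, 0], [-0.1, -3, 0, 0, 0, 0], [-0.2, -4, 0, 0, 0, 0], [-0.2, -4, 0, 0, 0, 0], [0, 0, 0, 0, 0, 0]]
  ]
}}

```text
t: 19.2
ee_pos: [0.4745, -0.1903, 0.0188]
ee_rot: [[0.044, 0.999, 0.0], [0.999, -0.044, 0.0], [0.0, 0.0, -1.0]]
force: [0.4, 0.3, -1.5]
gripper_width: 0.0229
gripper_force: 59.5
```

{"fn": "send_rows", "kwargs": {
  "commands": [
    [[-0.2, -5, 0, 0, 0, 0], [-0.2, -5, 0, 0, 0, 0], [-0.3, -6, 0, 0, 0, 0], [-0.4, -8, 0, 0, 0, 0], [-0.4, -8, 0, 0, 0, 0], [-0.4, -8, 0, 0, 0, 0], [-0.4, -8, 0, 0, 0, 0], [-0.2, -4, 0, 0, 0, 0], [0, 0, 0, 0, 0, 0]]
  ]
}}

```text
t: 20.32
ee_pos: [0.4719, -0.2423, 0.0187]
ee_rot: [[0.044, 0.999, 0.0], [0.999, -0.044, 0.0], [0.0, 0.0, -1.0]]
force: [-0.1, -0.5, -2.6]
gripper_width: 0.023
gripper_force: 59.5
```

Collar fully home with 12 N, and drawn out freely. Now over the block to the +y side for the no-go end. Its predicted contact is at TCP y≈-50.8, x≈480.5.

{"fn": "send_rows", "kwargs": {
  "commands": [
    [[0, 0, 15, 0, 0, 0], [0, 0, 30, 0, 0, 0], [0, 0, 30, 0, 0, 0], [0, 0, 15, 0, 0, 0], [0.8, 15, 0, 0, 0, 0], [1.5, 35, 0, 0, 0, 0], [1.8, 42, 0, 0, 0, 0], [1.8, 42, 0, 0, 0, 0], [1.8, 42, 0, 0, 0, 0], [1.5, 31, 0, 0, 0, 0], [0.8, 15, 0, 0, 0, 0], [0, 0, 0, 0, 0, 0]]
  ]
}}

```text
t: 21.82
ee_pos: [0.4812, -0.0191, 0.1078]
ee_rot: [[0.042, 0.999, -0.002], [0.999, -0.042, 0.0], [0.0, -0.002, -1.0]]
force: [0.6, -0.9, -2.6]
gripper_width: 0.0229
gripper_force: 59.5
```

{"fn": "send_rows", "kwargs": {
  "commands": [
    [[0, 0, -15, 0, 0, 0], [0, 0, -30, 0, 0, 0], [0, 0, -25, 0, 0, 0], [0, 0, -14, 0, 0, 0], [0, 0, -6, 0, 0, 0], [0, 0, 0, 0, 0, 0], [0, 0, 0, 0, 0, 0], [0, 0, 0, 0, 0, 0]]
  ]
}}

```text
t: 22.82
ee_pos: [0.4827, -0.0202, 0.0196]
ee_rot: [[0.044, 0.999, 0.002], [0.999, -0.044, -0.0], [-0.0, 0.002, -1.0]]
force: [0.3, 0.0, -1.6]
gripper_width: 0.0231
gripper_force: 59.5
```

{"fn": "send_rows", "kwargs": {
  "commands": [
    [[-0.9, 0, -0.7, 0, 0, 0], [-0.2, -4, 0, 0, 0, 0], [-0.3, -6, 0, 0, 0, 0], [-0.2, -5, 0, 0, 0, 0], [-0.2, -4, 0, 0, 0, 0], [-0.1, -2, 0, 0, 0, 0], [0, -1, 0, 0, 0, 0], [0, 0, 0, 0, 0, 0], [0, 0, 0, 0, 0, 0]]
  ]
}}

```text
t: 23.95
ee_pos: [0.48, -0.0419, 0.018]
ee_rot: [[0.044, 0.999, -0.0], [0.999, -0.044, 0.0], [0.0, -0.0, -1.0]]
force: [-0.6, -0.3, -2.2]
gripper_width: 0.0229
gripper_force: 59.5
```

{"fn": "send_rows", "kwargs": {
  "commands": [
    [[0.8, 0, 0.8, 0, 0, 0], [-0.1, -1.5, 0, 0, 0, 0], [0, -1.5, 0, 0, 0, 0], [-0.1, -1.5, 0, 0, 0, 0], [0, -1.5, 0, 0, 0, 0], [0, 0, 0, 0, 0, 0]]
  ]
}}

```text
t: 24.7
ee_pos: [0.4807, -0.0482, 0.0188]
ee_rot: [[0.044, 0.999, 0.0], [0.999, -0.044, -0.0], [0.0, 0.0, -1.0]]
force: [0.1, 0.4, -1.8]
gripper_width: 0.0227
gripper_force: 59.5
```

{"fn": "send_rows", "kwargs": {
  "commands": [
    [[0, -1, 0, 0, 0, 0], [-0.1, -1, 0, 0, 0, 0], [0, -1, 0, 0, 0, 0], [0, 0, 0, 0, 0, 0]]
  ]
}}

```text
t: 25.2
ee_pos: [0.4805, -0.0508, 0.0188]
ee_rot: [[0.044, 0.999, -0.0], [0.999, -0.044, 0.001], [0.001, -0.0, -1.0]]
force: [-0.4, 1.9, -2.3]
gripper_width: 0.0228
gripper_force: 59.5
```

Contact is exactly where predicted, on the recess floor at -50.8. Pushing to about 10 N.

{"fn": "send_rows", "kwargs": {
  "commands": [
    [[0, -0.8, 0, 0, 0, 0], [0, -0.7, 0, 0, 0, 0], [0, -0.5, 0, 0, 0, 0], [0, 0, 0, 0, 0, 0]]
  ]
}}

```text
t: 25.7
ee_pos: [0.4806, -0.0508, 0.0189]
ee_rot: [[0.045, 0.999, 0.0], [0.999, -0.045, 0.004], [0.004, -0.0, -1.0]]
force: [2.4, 8.9, -0.1]
gripper_width: 0.0231
gripper_force: 59.7
```

{"fn": "send_rows", "kwargs": {
  "commands": [
    [[0, -0.6, 0, 0, 0, 0], [0, 0, 0, 0, 0, 0], [0, 0, 0, 0, 0, 0], [0, 0, 0, 0, 0, 0], [0, 0, 0, 0, 0, 0], [0, 0, 0, 0, 0, 0], [0, 0, 0, 0, 0, 0], [0, 0, 0, 0, 0, 0], [0, 0, 0, 0, 0, 0], [0, 0, 0, 0, 0, 0], [0, 0, 0, 0, 0, 0]]
  ]
}}

```text
t: 27.08
ee_pos: [0.4806, -0.0508, 0.0188]
ee_rot: [[0.046, 0.999, 0.0], [0.999, -0.046, 0.006], [0.006, -0.0, -1.0]]
force: [1.5, 11.1, 0.1]
gripper_width: 0.0233
gripper_force: 59.8
```

{"fn": "send_rows", "kwargs": {
  "commands": [
    [[0, 2, 0, 0, 0, 0], [0, 3, 0, 0, 0, 0], [0.2, 5, 0, 0, 0, 0], [0.3, 6, 0, 0, 0, 0], [0.3, 8, 0, 0, 0, 0], [0.3, 8, 0, 0, 0, 0], [0.2, 4, 0, 0, 0, 0], [0, 0, 0, 0, 0, 0]]
  ]
}}

```text
t: 28.08
ee_pos: [0.4818, -0.0173, 0.0188]
ee_rot: [[0.043, 0.999, -0.0], [0.999, -0.043, -0.0], [-0.0, -0.0, -1.0]]
force: [-1.2, 0.6, -2.2]
gripper_width: 0.023
gripper_force: 59.5
```

Refused: 11 N held for more than 1 s with no travel, and the 128 mm spacing shows no slip in the hand. Back to the rest.

{"fn": "send_rows", "kwargs": {
  "commands": [
    [[0, 0, 15, 0, 0, 0], [0, 0, 30, 0, 0, 0], [0, 0, 35, 0, 0, 0], [0, 0, 18, 0, 0, 0], [-0.7, 15, 0, 0, 0, 1.98], [-1.2, 30, 0, 0, 0, 1.98], [-1.5, 33, 0, 0, 0, 1.98], [-1.5, 33, 0, 0, 0, 1.98], [-1.5, 33, 0, 0, 0, 1.98], [-1.5, 33, 0, 0, 0, 1.98], [-1.0, 22, 0, 0, 0, 1.98], [-0.5, 11, 0, 0, 0, 1.98]]
  ]
}}

```text
t: 29.58
ee_pos: [0.4711, 0.1938, 0.1157]
ee_rot: [[-0.234, 0.972, -0.002], [0.972, 0.234, -0.0], [0.0, -0.002, -1.0]]
force: [0.1, -0.6, -2.5]
gripper_width: 0.0229
gripper_force: 59.5
```

{"fn": "send_rows", "kwargs": {
  "commands": [
    [[0, 0, -15, 0, 0, 0], [0, 0, -25, 0, 0, 0], [0, 0, -20, 0, 0, 0], [0, 0, -5, 0, 0, 0], [0, 0, 0, 0, 0, 0], [0, 0, 0, 0, 0, 0], [0, 0, 0, 0, 0, 0]]
  ]
}}

```text
t: 30.45
ee_pos: [0.4732, 0.1924, 0.0528]
ee_rot: [[-0.23, 0.973, 0.002], [0.973, 0.23, 0.0], [-0.0, 0.002, -1.0]]
force: [0.1, -0.2, -2.5]
gripper_width: 0.0232
gripper_force: 59.5
```

{"fn": "send_rows", "kwargs": {
  "commands": [
    [[-0.6, 0.4, -8, 0, 0, 0], [0, 0, -8, 0, 0, 0], [0, 0, -7, 0, 0, 0], [0, 0, -5, 0, 0, 0], [0, 0, -2, 0, 0, 0], [0, 0, 0, 0, 0, 0], [0, 0, 0, 0, 0, 0]]
  ]
}}

```text
t: 31.32
ee_pos: [0.4722, 0.1928, 0.0221]
ee_rot: [[-0.231, 0.973, 0.001], [0.973, 0.231, 0.0], [-0.0, 0.001, -1.0]]
force: [-0.3, -0.3, -2.6]
gripper_width: 0.0227
gripper_force: 59.5
```

{"fn": "send_rows", "kwargs": {
  "commands": [
    [[0.1, 0, -1, 0, 0, 0], [0, 0, -1, 0, 0, 0], [0, 0, -0.8, 0, 0, 0], [0, 0, -0.5, 0, 0, 0], [0, 0, 0, 0, 0, 0], [0, 0, 0, 0, 0, 0]]
  ]
}}

```text
t: 32.08
ee_pos: [0.4722, 0.1929, 0.0188]
ee_rot: [[-0.231, 0.973, 0.001], [0.973, 0.231, 0.0], [0.0, 0.001, -1.0]]
force: [-0.4, 0.1, -0.2]
gripper_width: 0.0227
gripper_force: 59.8
```

Seated: the rest now carries the weight (force z went from -2.6 to -0.2). Opening and backing off straight up.

{"fn": "send_rows", "kwargs": {
  "commands": [
    [[0, 0, 0, 0, 0, 0], [0, 0, 0, 0, 0, 0], [0, 0, 0, 0, 0, 0], [0, 0, 0, 0, 0, 0], [0, 0, 0, 0, 0, 0], [0, 0, 0, 0, 0, 0], [0, 0, 0, 0, 0, 0]]
  ],
  "claw": 1
}}

```text
t: 32.95
ee_pos: [0.472, 0.1928, 0.0185]
ee_rot: [[-0.231, 0.973, 0.0], [0.973, 0.231, -0.0], [-0.0, 0.0, -1.0]]
force: [1.0, -0.7, 0.3]
gripper_width: 0.0854
gripper_force: 0.0
```

{"fn": "send_rows", "kwargs": {
  "commands": [
    [[0, 0, 5, 0, 0, 0], [0, 0, 15, 0, 0, 0], [0, 0, 30, 0, 0, 0], [0, 0, 40, 0, 0, 0], [0, 0, 40, 0, 0, 0], [0, 0, 20, 0, 0, 0], [0, 0, 0, 0, 0, 0], [0, 0, 0, 0, 0, 0], [0, 0, 0, 0, 0, 0]]
  ]
}}

```text
t: 34.08
ee_pos: [0.471, 0.1926, 0.167]
ee_rot: [[-0.231, 0.973, -0.003], [0.973, 0.231, -0.001], [0.0, -0.003, -1.0]]
force: [0.6, 0.1, -0.6]
gripper_width: 0.0852
gripper_force: 0.0
```

```bash
python3 - <<'E'
from h import *
im,_,P=cloud('side'); Q=np.load('side.npz')['P']
ax=np.array([-.231,.973]);nx=np.array([.973,.231]);o=np.array([.4725,.193])
for l,A in(('old',Q),('new',P)):
    q=A[...,:2]-o;y=q@ax;x=q@nx;z=A[...,2];m=(abs(y)<.095)&(abs(x)<.022)&(z>.067)&(z<.09)
    print(l,m.sum(),'y',np.round(np.percentile(y[m],[1,50,99])*1e3,1),'x',np.round(np.percentile(x[m],[2,50,98])*1e3,1),'z',np.round(np.percentile(z[m],[2,50,98])*1e3,1))
s=ctrl.state();print(s['t'],np.round(s['ee_pos'],3),s['gripper_width'])
cv2.imwrite('pics/end.png',cv2.resize(im[120:310,150:350],(600,570),interpolation=2)[...,::-1])
E
```

```text
old 344 y [-61.3  -2.   76.5] x [-17.3  -7.4   9.8] z [67.6 76.2 83.3]
new 349 y [-62.    0.   77.7] x [-17.2  -7.3  10.4] z [67.4 75.8 83. ]
34.125 [0.471 0.193 0.167] 0.0857179546658782
```

View pics/end.png

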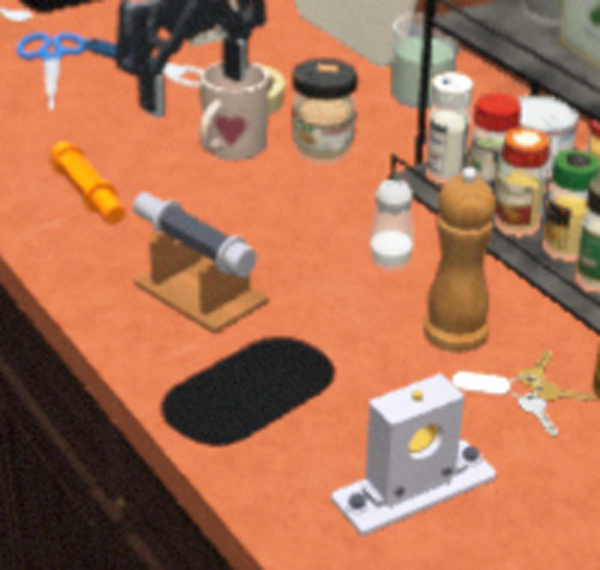

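The gauge lies level in its rest at the original pose, the gripper is open and clear above it, and the bystanders visible here are where they were. Handing in.

```bash
python3 -c "
from bench import ctrl
print(ctrl.finish_job())"
```

```text
the job is handed in; nothing more can be done
None
```

The job is handed in at about 34 s: the go end went fully home (12 N) and came out freely, the no-go end was refused at 11 N for over a second, and the gauge is back in its rest with nothing else visibly moved; on the first reach the fingers shut on top of the handle with about 22 N, because they sit 29 mm higher than the reported tool point.

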